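Fit the spare relay, then show the failed one to the inspection camera

TASK

First plug the blue-capped spare relay that stands on the bench fully home into the empty socket of the panel and let it go; then pull the red-capped failed relay out of its socket and hold it up in the air at the inspection camera's focus point, 11 cm in front of the lens and centred on its axis, cap upward in the camera's picture and one clear broad window face turned squarely to the lens, which looks somewhat downward. Finish while still holding it there, still; leave the good relay, the camera and the other things on the bench alone.

Things in the scene. Friction and masses are not known exactly. Their poses are not given: they have to be found in the camera images.
- relay_failed: the failed relay, the one with the RED cap, plugged in one of the three sockets: case 38 (x) x 28 (y) x 45 mm high on a black plug block 30 (x) x 20 (y) x 15 mm high; 60 mm in all, 40 to 85 g. Origin: centre of the plug's underside, z up. Case upward: black foot 8 mm, clear walls 26, cap 11. Its broad faces (+y, -y) are the windows: grip across the 38 mm (x), fingers on the narrow faces
- relay_failed_window (a point): middle of the failed relay's clear part, inside the case on its centre line, 36 mm above its origin; axes as the relay's: y is normal to both windows
- relay_spare: the spare relay, BLUE cap, standing upright on its plug on the open bench: case 38 (x) x 28 (y) x 45 mm high on a black plug block 30 (x) x 20 (y) x 15 mm high; 60 mm in all, 40 to 85 g. Origin: centre of the plug's underside, z up. Case upward: black foot 8 mm, clear walls 26, cap 11. Its broad faces (+y, -y) are the windows: grip across the 38 mm (x), fingers on the narrow faces
- relay_good: a good relay, also BLUE cap and of the same make, plugged in another socket; it stays there untouched
- socket_free: the EMPTY one of the three sockets: grey fixed block 76 (x) x 54 (y) x 26 mm high, origin at the centre of its underside, z up. In its top a hole 32 (x) x 22 (y) mm, 18 deep, chamfered, for a relay's plug, long side with long side, either way round. Seated, the relay's case rests on the block, its origin 15 mm below the mouth; a loose fit without a catch. 
- socket_free_mouth (a point): empty socket: centre of the hole's mouth, on the block's top face (36 mm above the bench), axes as the block's
- socket_failed: socket of the failed relay, same kind as socket_free. The three sockets stand in a row along their y, 60 mm apart, on a fixed aluminium plate 100 x 200 x 10 mm on the bench; any place in the row may be the empty one
- socket_failed_mouth (a point): failed relay's socket: centre of the hole's mouth, on the block's top face (36 mm above the bench), axes as the block's
- socket_good_mouth (a point): good relay's socket: centre of the hole's mouth, on the block's top face (36 mm above the bench), axes as the block's
- lens (a point): middle of the front glass of the inspection camera, back left: a grey head (46 x 46 mm, 100 long), white ring light of diameter 54 round the lens, on a steel post 350 mm high with a dark foot 100 x 100 mm; place and height vary. It looks 20 degrees downward; x points backward along the optical axis (into the camera), y is level, z is upward in the camera's picture
- focus (a point): the camera's focus point, in the air on the optical axis 110 mm in front of the lens (about 0.15 to 0.20 m above the bench); axes as the lens's
- red_marker: bystander: red marker pen, 13x128x15 mm, lying on the bench, loose, to be left alone
- blade_box: bystander: flat dark blue carton, 40x70x18 mm, lying on the bench, loose, to be left alone
- dish: bystander: clear round lidded dish, diameter 62, height 14 mm, loose, to be left alone
- glue_pot: bystander: clear pot with white screw cap, diameter 40, height 76 mm, standing, loose, to be left alone
Things that resemble listed ones, but are neither listed nor needed, are in the scene too. What is shaped like the relay_failed but orange is not meant.

How it is judged:
By the outcome, as a careful person would: the job done as asked, in the order asked, and still so for the second after the job is handed in, while the arm keeps its last pose, push and grip.
It also fails if it takes over 48 s, if anything falls off the work surface, if the arm or the gripper's body presses on something with over 40 N, if the wrist force passes 120 N, or if a joint passes its speed limit or range.

ROBOT

A 6-joint arm with a two-finger parallel gripper is mounted at the origin on a cart in front of the work surface, level with it; the furniture and walls round the work are solid. World frame = base frame: x ahead of the robot, y to its left, z up, the work surface at z = 0. Lengths are in m, angles in degrees, forces in N, time in s.
With the tool pointing down it reaches from about 0.325 to 0.85 m from the base axis. Payload 15.5 kg.
Tool frame: the origin (TCP) lies midway between the tips of the shut fingers; the grasp point (between the pads) lies 19 mm behind it (r.grip_depth is the z of the grasp point in the tool frame, in m); z points along the fingers, y is the line along which they close (so a half turn about z gives the same grasp; the last joint's range is limited). The gripper opens to 91 mm and grips with 3 to 60 N. Pads are 32 mm wide; open, the fingers measure 118 mm over their backs; the gripper's body (76 mm by 178 mm) begins 60 mm behind the grasp point.
Start: joints at [64.887, 28.281, 77.091, -0, 74.628, -5.472], TCP at [0.21, 0.589, 0.214] pointing down, gripper open.
Joint ranges: [-166.48, 166.48], [-47.26, 123.95], [12.59, 153.08], [-70.14, 250.14], [6.76, 159.57], [-176.63, 176.63]. Speed limits (degrees/s): [108.29, 108.29, 147.25, 172.46, 172.46, 172.46].

INTERFACE

Orientations are given as a 3x3 rotation matrix whose columns are the frame's x, y, z axes.
In Python, from workcell import r gives the robot as it stands.
- The arm moves only by the shell command python3 -m inch 'ROWS' [FORCE]. ROWS is JSON, a list of rows, each a list of 3 entries, a list of its own where there are three numbers: the shift along the tool's x, y, z in mm, then the turn, a rotation vector about the tool's x, y, z in rad, then the opening, from -1 (shut) to 1 (fully open), so that 0 is half open. In form: [[[tx, ty, tz], [ax, ay, az], jaw], ...]. A call has 1 to 20 rows; each row shifts and turns the commanded pose from where the row before left it, along the tool's axes as they then stand; what a row does not reach is not made up. A row lasts 1/8 s, in which the tool goes at most 62.5 mm and 10.7 degrees, less where a joint would pass 70% of its speed; a pose out of reach is approached as far as the arm can. A call with a gripper value outside its range is refused whole. The fingers move at their own pace and stop on an object; FORCE is the grip in N (left out, the last holds). Time passes only in rows, so rows that do not move let the fingers close. It gives the time, the measured TCP pose, the force, the opening and the grip force at its end, in the units of the state.
- r.observe(): the state, without advancing time (a new reading comes with each control period).
- r.read_camera(name): name is "scene" or "top" or "wrist"; returns a dict with "color" (400x640x3 uint8, red, green, blue), "depth" (400x640 float32, m along the optical axis (not along the pixel's ray), 0 where there is no reading), "fov_y" (degrees; the focal length in pixels is half the picture's height over the tangent of half this angle, whatever the lens; pixels are square), "cx", "cy" (the principal point, pixels), "rvec" (rotation vector, rad) and "tvec" (3), from world to camera coordinates, as OpenCV has them. Camera axes: x right, y down, z forward; pixel columns grow to the right and rows downward; lengths in m; the calibration is good to about 2 mm. The wrist camera is an equidistant fisheye: a pixel r from the principal point sees the ray r / f radians off the axis. A picture is of the moment at which its call begins.
- r.job_done(): hands the job in; it is judged then, once.
The state is a dict: "time_s": time; "q": joint angles; "joint_vel": joint speeds; "tau": joint torques, N m; "ee_pos": TCP position; "ee_rot": TCP orientation; "contact_force": force on the tool from outside, world axes, zero at the start; "ft_torque": the same for the moment, N m; "width": finger opening in m; "grip_force": force on a finger pad.
Only numpy, scipy, OpenCV 4.12 (cv2) and the standard library are available. Lean on these libraries where they do the work, as an engineer would, in place of code of your own. Each camera call takes 0.05 s, during which the arm holds its last target. There are 200 camera calls.

## Working session

There is one attempt and no reset: what is moved stays moved. The work goes in short steps, Python scripts to look and compute and a shell command to move; the robot and the scene stay as the last step left them, time stands still between calls to the robot, and variables do not carry over. Pictures are saved under pics/ and viewed, at most 10 in all, crops included, and the job is handed in when it is done.

```bash
ls; mkdir -p pics; cat > h.py <<'E'
import numpy as np, cv2, pickle
from workcell import r
def grab(n):
    c=r.read_camera(n); pickle.dump(c,open(n+'.pkl','wb'))
    return c
def load(n): return pickle.load(open(n+'.pkl','rb'))
def pts(c):
    h,w=c['depth'].shape; f=h/2/np.tan(np.radians(c['fov_y']/2))
    v,u=np.mgrid[:h,:w]; d=c['depth']
    P=np.stack([(u-c['cx'])/f*d,(v-c['cy'])/f*d,d],-1)
    R=cv2.Rodrigues(np.array(c['rvec'],float))[0]
    W=(P-np.array(c['tvec']).ravel())@R
    W[d==0]=np.nan
    return W
def proj(c,X):
    f=200/np.tan(np.radians(c['fov_y']/2)); R=cv2.Rodrigues(np.array(c['rvec'],float))[0]
    p=R@np.array(X)+np.array(c['tvec']).ravel(); return f*p[0]/p[2]+c['cx'],f*p[1]/p[2]+c['cy']
E
python3 - <<'E'
from h import *
for n in ['scene','top']:
    c=grab(n); cv2.imwrite(f'pics/{n}0.png',c['color'][:,:,::-1]); print(n,c['fov_y'],c['cx'],c['cy'],c['rvec'],c['tvec'])
s=r.observe(); print(s['ee_pos'],s['ee_rot'],s['width'],s['time_s'],r.grip_depth)
E
```

```text
pics
scene 49.07356713064569 318.84154499194796 208.06010905011857 [ 2.20863435 -0.480884    0.24915966] [-0.4058649   0.35340067  0.81073591]
top 42.787642748659906 322.0035786523118 198.8279530740245 [ 2.12829464 -2.18554532  0.09467213] [0.23534618 0.56465408 1.24898085]
[0.20995175 0.58833851 0.21339099] [[-9.41822844e-01  3.36109403e-01 -4.46509301e-04]
 [ 3.36109688e-01  9.41822337e-01 -9.81259315e-04]
 [ 9.07219505e-05 -1.07424854e-03 -9.99999419e-01]] 0.09102564564837975 0.1 -0.0188
```

View pics/scene0.png

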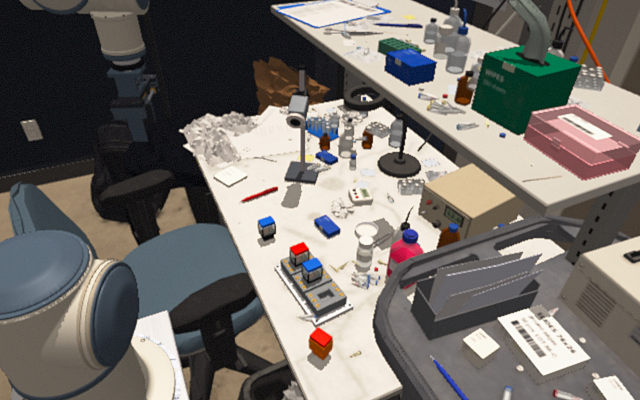

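View pics/top0.png

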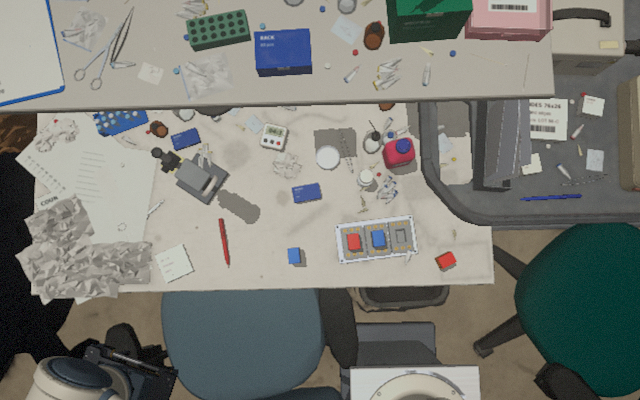

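Top view shows the spare (blue) at (294,256), the failed red cap at (354,241) in the panel, the good relay at (378,238) and the empty socket at (401,236). An orange lookalike stands loose at (445,261), and the camera head is at (203,180). I'll measure these and confirm with a crop.

```bash
cat > m.py <<'E'
from h import *
c=load('top'); W=pts(c); hsv=cv2.cvtColor(c['color'],cv2.COLOR_RGB2HSV)
def box(m,name,zmin=None,zmax=None):
    P=W[m]; P=P[~np.isnan(P[:,0])]
    if zmin is not None: P=P[(P[:,2]>zmin)&(P[:,2]<zmax)]
    b=cv2.minAreaRect((P[:,:2]*1000).astype(np.float32)); print(name,len(P),'z',np.median(P[:,2]).round(4),'rect',np.round(b[0],1),np.round(b[1],1),round(b[2],1),'mean',P[:,:2].mean(0).round(4))
def roi(u,v,s):
    m=np.zeros(c['depth'].shape,bool); m[v-s:v+s+1,u-s:u+s+1]=1; return m
blue=(abs(hsv[...,0].astype(int)-110)<15)&(hsv[...,1]>140); red=((hsv[...,0]<8)|(hsv[...,0]>172))&(hsv[...,1]>140)
box(roi(294,256,16)&blue,'spare',.05,.07)
box(roi(354,241,14)&red,'failed',.07,.095)
box(roi(378,238,13)&blue,'good',.07,.095)
box(roi(445,261,16)&red,'orange',.05,.07)
z=W[...,2]
box(roi(378,238,60)&(z>.03)&(z<.042),'blocks')
box(roi(378,238,60)&(z>.006)&(z<.013),'plate')
h=roi(401,236,10)&(z<.028); box(h,'hole')
box(roi(203,180,35)&(z>.1),'head')
m=roi(203,180,35)&(z>.1); P=W[m]; print(np.percentile(P,[0,5,50,95,100],axis=0).round(3))
s=load('scene'); Ws=pts(s)
print([np.round(proj(s,x),0) for x in W[m][::150]])
a=cv2.resize(c['color'][205:285,270:470],None,fx=4,fy=4,interpolation=cv2.INTER_CUBIC)
b=cv2.resize(s['color'][85:195,245:345],None,fx=2.5,fy=2.5,interpolation=cv2.INTER_CUBIC)
b2=cv2.resize(s['color'][85:150,270:320],None,fx=4.2,fy=4.2,interpolation=cv2.INTER_CUBIC)
d=cv2.resize(c['color'][140:230,145:265],None,fx=2.8,fy=2.8,interpolation=cv2.INTER_CUBIC)
o=np.zeros((600,800,3),np.uint8); o[:320,:800]=a; 
for im,x in((b,0),(b2,250),(d,460)): o[325:325+min(275,im.shape[0]),x:x+im.shape[1]]=im[:275]
cv2.imwrite('pics/crop.png',o[:,:,::-1])
E
python3 m.py
```

```text
spare 69 z 0.0598 rect [431.5 293. ] [34.  23.8] 5.8 mean [0.4284 0.2928]
failed 164 z 0.0803 rect [461.6 146.8] [35.6 26. ] 6.1 mean [0.4615 0.1468]
good 137 z 0.0801 rect [467.6  87.9] [34.1 24.2] 6.4 mean [0.4675 0.0873]
orange 174 z 0.0599 rect [412.2 -77. ] [27.  35.6] 25.2 mean [ 0.4122 -0.077 ]
blocks 1493 z 0.0356 rect [512.2  51.9] [242.5 193.5] 85.5 mean [0.4693 0.0834]
plate 1111 z 0.0095 rect [491.5  82.5] [273.3 299.3] 1.3 mean [0.488  0.0877]
hole 112 z 0.0179 rect [474.3  26.2] [31.3 68.5] 61.5 mean [0.4756 0.0248]
head 1068 z 0.268 rect [606.3 490.8] [111.5  51.6] 58.9 mean [0.6059 0.485 ]
[[0.561 0.435 0.206]
 [0.574 0.446 0.244]
 [0.605 0.484 0.268]
 [0.639 0.524 0.282]
 [0.655 0.535 0.302]]
[array([307.,  87.]), array([302.,  95.]), array([299.,  95.]), array([303., 106.]), array([293.,  98.]), array([301., 115.]), array([293., 108.]), array([288., 114.])]
```

View pics/crop.png

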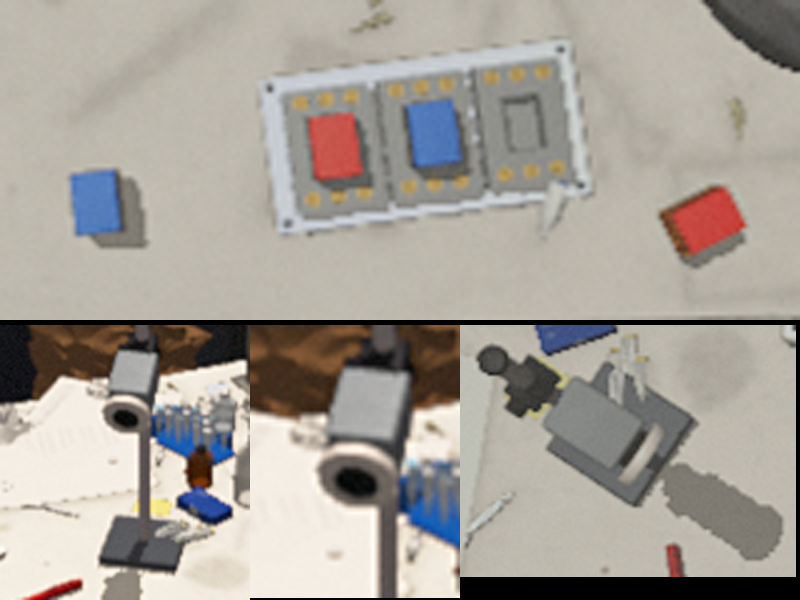

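Crop confirms it: the red cap with clear walls sits in the left socket, so that is the failed relay. The lookalike at (445,261) has an orange body and stands loose, so it is not meant. The spare is the blue cap standing alone, and the right socket is empty. Next I'll refine the poses and the lens frame.

```bash
cat > m2.py <<'E'
from h import *
from scipy.optimize import minimize
c=load('top'); W=pts(c); z=W[...,2]
def roi(u,v,a,b=None,cc=c):
    b=b or a; m=np.zeros(cc['depth'].shape,bool); m[v-b:v+b+1,u-a:u+a+1]=1; return m
def big(m):
    n,l,s,_=cv2.connectedComponentsWithStats(m.astype(np.uint8)); return l==1+np.argmax(s[1:,4])
def box(m,name):
    m=big(m);P=W[m]; b=cv2.minAreaRect((P[:,:2]*1000).astype(np.float32)); print(name,len(P),'z',np.median(P[:,2]).round(4),np.round(b[0],1),np.round(b[1],1),round(b[2],1),'mean',P[:,:2].mean(0).round(4))
box(roi(294,256,16)&(z>.056)&(z<.065),'spare')
for u,v,n in((354,241,'failed'),(378,238,'good')): box(roi(u,v,14)&(z>.076)&(z<.085),n)
m=roi(378,238,42,25)&(z>.032)&(z<.04); box(m,'blocks')
hole=roi(401,236,8,10)&(z<.032); P=W[hole]; print('hole',P[:,:2].mean(0),np.ptp(P[:,:2],axis=0),len(P))
g=cv2.cvtColor(c['color'],cv2.COLOR_RGB2HSV)
# head: fit box top plane
m=roi(203,180,35)&(z>.2); P=W[m]; col=c['color'][m].astype(int)
rng=np.random.default_rng(0); best=None
for _ in range(500):
    q=P[rng.choice(len(P),3,False)]; n=np.cross(q[1]-q[0],q[2]-q[0]); n/=np.linalg.norm(n)+1e-12
    i=abs((P-q[0])@n)<.002
    if best is None or i.sum()>best.sum(): best=i
Q=P[best]; o=Q.mean(0); n=np.linalg.svd(Q-o)[2][2]; n*=np.sign(n[2])
print('plane n',n.round(3),'tilt',np.degrees(np.arccos(n[2])).round(2),'az',np.degrees(np.arctan2(n[1],n[0])).round(2),len(Q),o.round(4))
# in-plane rectangle
hh=np.array([-n[0],-n[1],0]);
e1=np.array([-n[1],n[0],0]);e1/=np.linalg.norm(e1); e2=np.cross(n,e1)
b=cv2.minAreaRect((np.c_[(Q-o)@e1,(Q-o)@e2]*1000).astype(np.float32)); print('rect',b)
C=o+(e1*b[0][0]+e2*b[0][1])/1000; print('C',C, e2)
# ring in scene
s=load('scene'); Ws=pts(s); mm=roi(298,112,22,28,s)&(Ws[...,2]>.15)&(np.linalg.norm(Ws-C,axis=2)<.12)
v,u=np.nonzero(mm); print(u.min(),u.max(),v.min(),v.max(),len(u))
S=Ws[mm]; sat=s['color'][mm]
for k in range(0,len(u),max(1,len(u)//1)): pass
np.save('S.npy',np.c_[S,u,v,sat]); np.save('T.npy',np.c_[P,col])
a=s['color'][100:135,280:315]; 
for row in a[12:35:2,4:34:2].astype(int).sum(2)//3: print(*row)
E
python3 m2.py
```

```text
spare 164 z 0.0596 [432.8 292. ] [37.3 28.2] 6.6 mean [0.4328 0.2919]
failed 173 z 0.0802 [462.4 146.1] [37.6 27.2] 5.1 mean [0.4622 0.146 ]
good 172 z 0.08 [468.5  86.6] [37.8 27.5] 7.0 mean [0.4687 0.0866]
blocks 499 z 0.0356 [475.   26.7] [76.  54.7] 6.0 mean [0.4748 0.0268]
hole [0.4754888  0.02508426] [0.04440768 0.0399135 ] 125
plane n [-0.146 -0.24   0.96 ] tilt 16.31 az -121.27 518 [0.6066 0.4857 0.2692]
rect ((-0.1525402069091797, 4.143787384033203), (113.76055145263672, 45.11381530761719), 87.2127914428711)
C [0.6084858  0.48914346 0.27034771] [0.4981209  0.82034667 0.28090375]
285 308 84 131 756
167 188 125 67 95 97 89 82 90 110 81 66 218 211 233
203 190 158 222 242 247 248 216 142 63 59 79 245 237 238
240 234 165 115 103 107 132 176 212 167 66 113 237 217 210
240 159 96 102 82 82 92 98 108 158 120 186 170 165 148
240 151 99 66 14 11 16 56 96 99 122 170 112 107 167
240 181 94 47 9 11 9 12 78 100 102 77 105 100 108
237 242 118 84 41 11 14 10 76 102 119 52 100 82 113
237 233 244 146 99 79 69 79 99 98 88 48 87 82 117
237 231 235 236 221 200 197 199 142 88 82 39 93 100 108
237 235 233 233 236 240 240 243 180 86 88 194 106 101 100
236 238 232 236 236 238 237 240 177 80 93 209 118 90 93
235 236 238 238 238 238 236 240 177 84 90 224 218 142 121
```

```bash
cat > m3.py <<'E'
from h import *
from scipy.optimize import least_squares
S=np.load('S.npy');T=np.load('T.npy')
s=load('scene');Ws=pts(s)
print('glass pts',[Ws[v,u].round(4) for v,u in((120,294),(122,295),(122,293),(124,296))])
def axes(az,tilt=20):
    a,t=np.radians([az,tilt]); x=np.array([np.cos(a)*np.cos(t),np.sin(a)*np.cos(t),np.sin(t)]); y=np.cross([0,0,1],x);y/=np.linalg.norm(y); return np.c_[x,y,np.cross(x,y)]
def sd(p,P):
    L=(P-p[:3])@axes(p[3])
    q=abs(L-[.05,0,0])-[.05,.023,.023]; b=np.linalg.norm(np.maximum(q,0),axis=1)+np.minimum(q.max(1),0)
    rr=np.hypot(L[:,1],L[:,2]); q=np.c_[abs(L[:,0]-p[4]/2)-abs(p[4])/2,rr-.027]
    k=np.linalg.norm(np.maximum(q,0),axis=1)+np.minimum(q.max(1),0)
    return np.minimum(b,k)
A=axes(58.9); p0=np.array([.606,.485,.247]); p0=p0-A[:,0]*.05
for nm,D in(('top',T[:,:3]),('scene',S[:,:3]),('both',np.r_[T[:,:3],S[:,:3]])):
    x=np.r_[p0,58.9,.01]
    for it in range(3):
        L=(D-x[:3])@axes(x[3]); k=(L[:,0]<.085)&(L[:,0]>-.02)&(abs(L[:,1])<.04)&(abs(L[:,2])<.04)
        f=least_squares(lambda p:sd(p,D[k]),x,loss='soft_l1',f_scale=.0015,x_scale=[.01,.01,.01,5,.01]); x=f.x
    print(nm,x.round(4),k.sum(),np.median(abs(sd(x,D[k]))).round(5))
    print('focus',(x[:3]-.11*axes(x[3])[:,0]).round(4))
    if nm=='top':
        L=(D-x[:3])@axes(x[3]); w=T[:,3:].min(1)>140; print('white ring L',np.percentile(L[w],[3,50,97],axis=0).round(4),w.sum())
        w=(L[:,2]>.019)&(L[:,0]<.09); print('y edges',[(round(a,3),np.percentile(L[w&(abs(L[:,0]-a)<.008),1],[2,98]).round(4),np.median(L[w&(abs(L[:,0]-a)<.008),2]).round(4)) for a in (.02,.035,.05,.065,.08)])
E
python3 m3.py
```

```text
glass pts [array([0.5777, 0.4444, 0.2391]), array([0.5821, 0.4484, 0.2304]), array([0.5769, 0.4499, 0.2308]), array([0.5847, 0.4481, 0.224 ])]
top [ 5.93900e-01  4.65100e-01  2.36100e-01  6.34601e+01 -4.64000e-02] 878 0.00167
focus [0.5477 0.3726 0.1985]
white ring L [[-0.017  -0.0246  0.014 ]
 [-0.0119  0.0049  0.0239]
 [ 0.0354  0.0247  0.0296]] 86
y edges [(0.02, array([-0.022 ,  0.0221]), np.float64(0.0235)), (0.035, array([-0.0243,  0.02  ]), np.float64(0.0238)), (0.05, array([-0.0254,  0.0178]), np.float64(0.0236)), (0.065, array([-0.0213,  0.0167]), np.float64(0.0205)), (0.08, array([-0.0223,  0.0062]), np.float64(0.0206))]
scene [5.80000e-01 4.49200e-01 2.28500e-01 5.49978e+01 5.10000e-03] 606 0.00101
focus [0.5207 0.3645 0.1908]
both [5.80000e-01 4.49300e-01 2.28800e-01 5.49147e+01 9.40000e-03] 1464 0.00122
focus [0.5206 0.3647 0.1911]
```

```bash
cat >> h.py <<'E'
from scipy.spatial.transform import Rotation as Ro
def down(az): # tool z down, tool y at azimuth az
    a=np.radians(az); y=np.array([np.cos(a),np.sin(a),0]); z=np.array([0,0,-1.]); return np.c_[np.cross(y,z),y,z]
def need(pos,R):
    s=r.observe(); E=np.array(s['ee_rot']); print('t',s['time_s'],'q',np.round(s['q'],1),'turn rad (tool)',Ro.from_matrix(E.T@R).as_rotvec().round(4),'shift after turn mm',(R.T@(np.array(pos)-s['ee_pos'])*1000).round(1))
E
python3 -c "
from h import *
need([.4328,.2920,.110],down(6.6))"
```

```text
t 0.1 q [64.9 28.3 77.1 -0.  74.6 -5.5] turn rad (tool) [-1.0000e-03  5.0000e-04  1.1128e+00] shift after turn mm [-320.   187.3  103.4]
```

```bash
python3 -m inch '[[[0,0,0],[0,0,0.159],0.6],[[0,0,0],[0,0,0.159],0.6],[[0,0,0],[0,0,0.159],0.6],[[0,0,0],[0,0,0.159],0.6],[[0,0,0],[0,0,0.159],0.6],[[0,0,0],[0,0,0.159],0.6],[[0,0,0],[0,0,0.159],0.6],[[-40,23,10],[0,0,0],0.6],[[-40,23,10],[0,0,0],0.6],[[-40,23,10],[0,0,0],0.6],[[-40,23,10],[0,0,0],0.6],[[-40,24,10],[0,0,0],0.6],[[-40,24,10],[0,0,0],0.6],[[-40,24,10],[0,0,0],0.6],[[-40,23,10],[0,0,0],0.6],[[0,0,20],[0,0,0],0.6],[[0,0,0],[0,0,0],0.6]]'
python3 - <<'E'
from h import *
need([.4328,.2920,.110],down(6.6))
c=grab('wrist'); cv2.imwrite('pics/w1.png',c['color'][:,:,::-1]); print(c['fov_y'],c['cx'],c['cy'])
E
```

```text
time_s: 2.22
ee_pos: [0.4319, 0.2914, 0.1128]
ee_rot: [[-0.114, 0.994, -0.003], [0.994, 0.114, -0.001], [-0.001, -0.003, -1.0]]
contact_force: [0.3, 1.0, -0.3]
width: 0.0731
grip_force: 0.0
t 2.225 q [27.4 27.5 98.3  0.  54.4 20.9] turn rad (tool) [-0.0026  0.001  -0.0012] shift after turn mm [0.5 1.  2.8]
65.70646984690485 316.19822562160033 205.806340877314
```

View pics/w1.png

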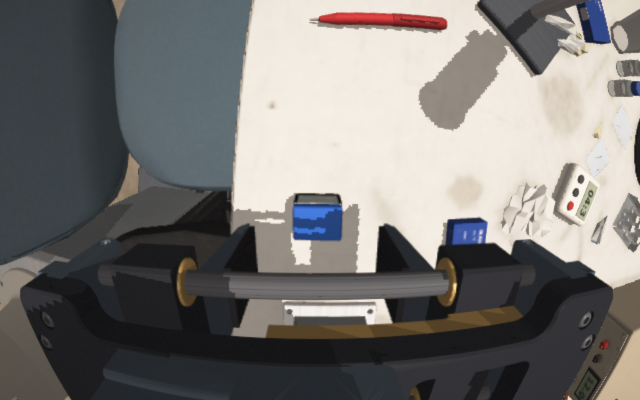

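Wrist view shows the blue-capped spare at (317,220), centred between the fingers. I'll descend and grip.

```bash
python3 -m inch '[[[0.5,1,35],[0,0,0],0.6],[[0,0,35],[0,0,0],0.6],[[0,0,20],[0,0,0],0.6],[[0,0,0],[0,0,0],-0.5],[[0,0,0],[0,0,0],-0.5],[[0,0,0],[0,0,0],-0.5],[[0,0,0],[0,0,0],-0.5],[[0,0,0],[0,0,0],-0.5]]' 25
python3 -c "
from h import *
need([.4328,.2920,.110],down(6.6))"
```

```text
time_s: 3.28
ee_pos: [0.4339, 0.2931, 0.0247]
ee_rot: [[-0.115, 0.993, 0.001], [0.993, 0.115, 0.001], [0.001, 0.001, -1.0]]
contact_force: [-1.1, 0.6, 9.5]
width: 0.0376
grip_force: 25.0
t 3.275 q [ 27.5  35.7 102.    0.   42.2  20.9] turn rad (tool) [ 0.0011 -0.0005 -0.0002] shift after turn mm [ -1.   -1.2 -85.3]
```

```bash
python3 -m inch '[[[0,0,-35],[0,0,0],-0.5],[[0,0,-50],[0,0,0],-0.5],[[0,0,-50],[0,0,0],-0.5],[[0,0,0],[0,0,0],-0.5]]' 25
python3 -c "
from h import *
need([.4748,.0268,.16],down(6.0))"
```

```text
time_s: 3.78
ee_pos: [0.4353, 0.2938, 0.1627]
ee_rot: [[-0.115, 0.993, 0.006], [0.993, 0.115, 0.003], [0.002, 0.006, -1.0]]
contact_force: [-0.1, 0.3, -1.0]
width: 0.0377
grip_force: 25.0
t 3.775 q [27.5 23.6 95.1  0.  60.9 20.9] turn rad (tool) [ 0.0064 -0.0025  0.0103] shift after turn mm [-269.6   11.4    2.7]
```

```bash
python3 -m inch '[[[-45,2,0],[0,0,0.01],-0.5],[[-45,2,0],[0,0,0],-0.5],[[-45,2,0],[0,0,0],-0.5],[[-45,2,0],[0,0,0],-0.5],[[-45,2,0],[0,0,0],-0.5],[[-45,2,0],[0,0,0],-0.5],[[0,0,10],[0,0,0],-0.5],[[0,0,20],[0,0,0],-0.5],[[0,0,10],[0,0,0],-0.5],[[0,0,0],[0,0,0],-0.5],[[0,0,0],[0,0,0],-0.5]]' 25
python3 - <<'E'
from h import *
need([.4748,.0268,.06],down(6.0))
t=grab('top');s=grab('scene');w=grab('wrist')
e=np.array(r.observe()['ee_pos']); 
u,v=map(int,proj(s,e)); print(u,v)
a=s['color'][max(0,v-40):v+50,u-60:u+60]; a=cv2.resize(a,None,fx=4,fy=4,interpolation=cv2.INTER_CUBIC)
b=cv2.resize(w['color'][180:330,200:440],None,fx=1.33,fy=1.33)
o=np.zeros((a.shape[0]+b.shape[0],480,3),np.uint8);o[:a.shape[0],:a.shape[1]]=a;o[a.shape[0]:,:b.shape[1]]=b
cv2.imwrite('pics/ins.png',o[:,:,::-1])
E
```

```text
time_s: 5.15
ee_pos: [0.4743, 0.026, 0.1192]
ee_rot: [[-0.105, 0.994, 0.0], [0.994, 0.105, 0.0], [-0.0, 0.0, -1.0]]
contact_force: [0.2, -0.2, -0.7]
width: 0.0378
grip_force: 25.0
t 5.15 q [ -4.1  23.9 104.3   0.   51.8 -10.1] turn rad (tool) [0.0003 0.     0.0008] shift after turn mm [ 0.8  0.6 59.2]
326 267
```

View pics/ins.png

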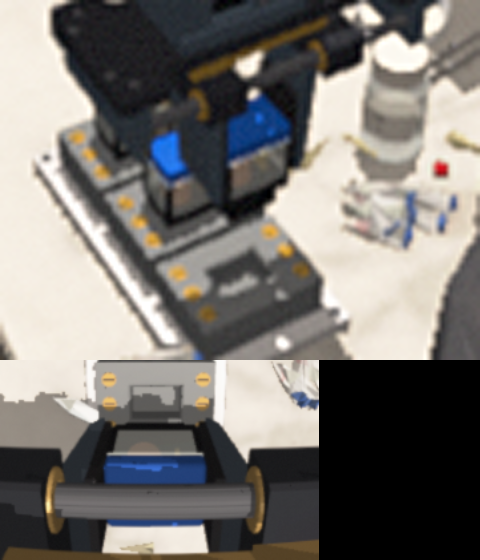

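Scene crop shows the spare held above and in line with the empty hole. In the wrist view the hole spans u≈131–182 and the relay u≈105–206, so they are laterally centred. I'll check the row-direction offset from depth.

```bash
cat > m4.py <<'E'
from h import *
s=load('scene'); W=pts(s)
a=np.radians(6); X=np.array([np.cos(a),np.sin(a),0]);Y=np.array([-np.sin(a),np.cos(a),0])
o=np.array([.4748,.0268,.036]); L=np.stack([(W-o)@X,(W-o)@Y,W[...,2]],-1)*1000
col=s['color'].astype(int)
def st(m,n): print(n,m.sum(),np.percentile(L[m],[5,25,50,75,95],axis=0).round(1).tolist() if m.sum() else '')
near=(abs(L[...,0])<60)&(abs(L[...,1])<50)
e=r.observe()['ee_pos']; print('tcp L',((np.array(e)-o)@X*1e3).round(1),((np.array(e)-o)@Y*1e3).round(1))
st(near&(abs(L[...,0])<16)&(L[...,2]>97)&(L[...,2]<150)&(L[...,1]<-8)&(L[...,1]>-22),'relay -y face')
blue=(col[...,2]-col[...,0]>60); st(near&blue&(L[...,2]>135)&(abs(L[...,0])<25),'blue cap')
st(near&(L[...,2]>12)&(L[...,2]<32)&(abs(L[...,0])<30)&(L[...,1]<-20),'block -y face')
st(near&(L[...,2]>12)&(L[...,2]<32)&(abs(L[...,1])<22)&(L[...,0]<-25),'block -x face')
hole=near&(abs(L[...,0])<25)&(abs(L[...,1])<20)&(L[...,2]<33); st(hole,'hole')
t=load('top'); Wt=pts(t); 
E
python3 m4.py
```

```text
tcp L -0.4 -1.0
relay -y face 202 [[-13.8, -18.9, 100.4], [-7.8, -18.0, 114.7], [0.1, -17.3, 127.2], [7.9, -16.5, 139.0], [14.2, -13.3, 148.1]]
blue cap 146 [[-15.2, -18.3, 149.6], [-6.5, -16.0, 152.0], [2.1, -10.6, 153.2], [10.3, -4.4, 154.1], [16.5, 4.3, 155.5]]
block -y face 133 [[-27.4, -30.6, 13.8], [-15.8, -29.8, 17.5], [-0.3, -29.2, 22.6], [13.4, -28.4, 27.8], [27.0, -27.4, 31.3]]
block -x face 74 [[-55.2, -20.2, 12.5], [-39.9, -14.2, 13.8], [-39.4, -3.2, 19.7], [-38.9, 8.3, 25.3], [-38.4, 19.3, 30.5]]
hole 138 [[-13.0, -14.1, 15.4], [-5.6, 1.0, 17.9], [3.5, 6.7, 23.7], [12.7, 8.9, 31.0], [15.6, 10.9, 32.7]]
```

```bash
python3 -m inch '[[[1.6,0.4,30],[0,0,0],-0.5],[[0,0,20],[0,0,0],-0.5],[[0,0,6],[0,0,0],-0.5],[[0,0,3],[0,0,0],-0.5],[[0,0,3],[0,0,0],-0.5],[[0,0,0],[0,0,0],-0.5],[[0,0,0],[0,0,0],-0.5]]' 25
```

```text
time_s: 6.18
ee_pos: [0.4746, 0.0272, 0.0572]
ee_rot: [[-0.105, 0.994, 0.001], [0.994, 0.105, -0.0], [-0.0, 0.001, -1.0]]
contact_force: [0.4, -1.2, -0.5]
width: 0.0376
grip_force: 25.0
```

```bash
python3 -m inch '[[[0,0,4],[0,0,0],-0.5],[[0,0,4],[0,0,0],-0.5],[[0,0,3],[0,0,0],-0.5],[[0,0,0],[0,0,0],-0.5],[[0,0,0],[0,0,0],-0.5]]' 25
```

```text
time_s: 6.8
ee_pos: [0.4744, 0.0273, 0.0458]
ee_rot: [[-0.105, 0.994, -0.0], [0.994, 0.105, 0.0], [0.0, -0.0, -1.0]]
contact_force: [0.3, 1.0, -1.0]
width: 0.0381
grip_force: 25.0
```

```bash
python3 -m inch '[[[0,0,1],[0,0,0],-0.5],[[0,0,0.5],[0,0,0],-0.5],[[0,0,0.5],[0,0,0],-0.5],[[0,0,0],[0,0,0],-0.5],[[0,0,0],[0,0,0],-0.5]]' 25
```

```text
time_s: 7.42
ee_pos: [0.4745, 0.0273, 0.0452]
ee_rot: [[-0.105, 0.994, 0.001], [0.994, 0.105, -0.0], [-0.0, 0.001, -1.0]]
contact_force: [-8.6, 0.3, 39.4]
width: 0.0377
grip_force: 25.0
```

```bash
python3 -m inch '[[[0,0,-1.5],[0,0,0],-0.5],[[0,0,0],[0,0,0],0.4],[[0,0,0],[0,0,0],0.4],[[0,0,0],[0,0,0],0.4],[[0,0,-20],[0,0,0],0.4],[[0,0,-45],[0,0,0],0.4],[[0,0,-45],[0,0,0],0.4],[[0,0,0],[0,0,0],0.4],[[0,0,0],[0,0,0],0.4]]' 25
python3 - <<'E'
from h import *
need([.4624,.1464,.16],down(6.0))
t=grab('top');s=grab('scene')
W=pts(s);col=s['color'].astype(int);hs=cv2.cvtColor(s['color'],cv2.COLOR_RGB2HSV)
blue=(col[...,2]-col[...,0]>60)
for n,c in (('free',(.4748,.0268)),('good',(.4687,.0866))):
    m=blue&(np.hypot(W[...,0]-c[0],W[...,1]-c[1])<.026)&(W[...,2]>.05); print(n,m.sum(),np.percentile(W[m],[5,50,95],axis=0).round(4).tolist())
a=cv2.resize(s['color'][220:340,250:400],None,fx=4,fy=4,interpolation=cv2.INTER_CUBIC); cv2.imwrite('pics/rel.png',a[:,:,::-1])
E
```

```text
time_s: 8.55
ee_pos: [0.4741, 0.0273, 0.155]
ee_rot: [[-0.105, 0.994, -0.0], [0.994, 0.105, 0.0], [0.0, -0.0, -1.0]]
contact_force: [-0.2, 0.9, -0.7]
width: 0.0641
grip_force: 0.0
t 8.55 q [ -3.9  20.8 102.    0.   57.3  -9.9] turn rad (tool) [-0.0004 -0.0001  0.0003] shift after turn mm [119.7   0.8  -5. ]
free 185 [[0.4561, 0.0099, 0.0769], [0.4719, 0.022, 0.0796], [0.4892, 0.0364, 0.0817]]
good 107 [[0.4502, 0.0692, 0.0765], [0.4607, 0.0786, 0.0795], [0.4845, 0.093, 0.0817]]
```

View pics/rel.png

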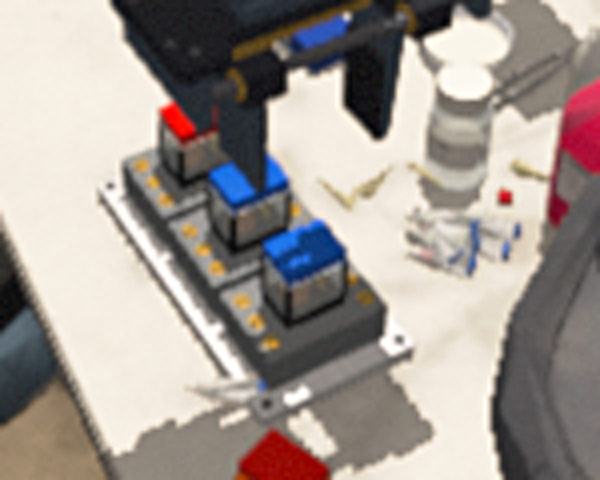

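The spare is fully seated, with its cap at the same height as the good relay's. Next is the failed relay at the far left of the row.

```bash
python3 -m inch '[[[40,0.3,0],[0,0,0],0.5],[[40,0.3,0],[0,0,0],0.5],[[39.7,0.2,0],[0,0,0],0.5],[[0,0,20],[0,0,0],0.5],[[0,0,0],[0,0,0],0.5],[[0,0,0],[0,0,0],0.5]]' 25
python3 -c "
from h import *
need([.4624,.1464,.045],down(6.0))"
```

```text
time_s: 9.4
ee_pos: [0.4625, 0.146, 0.1353]
ee_rot: [[-0.104, 0.995, -0.001], [0.995, 0.104, -0.0], [-0.0, -0.001, -1.0]]
contact_force: [-0.8, -0.4, 0.4]
width: 0.0682
grip_force: 0.0
t 9.4 q [ 10.5  23.2 101.9  -0.   55.    4.5] turn rad (tool) [-0.001   0.0001 -0.0003] shift after turn mm [ 0.4 -0.1 90.3]
```

```bash
python3 -m inch '[[[0.5,0,35],[0,0,0],0.5],[[0,0,35],[0,0,0],0.5],[[0,0,20],[0,0,0],0.5],[[0,0,0],[0,0,0],0.5],[[0,0,0],[0,0,0],-0.5],[[0,0,0],[0,0,0],-0.5],[[0,0,0],[0,0,0],-0.5],[[0,0,0],[0,0,0],-0.5],[[0,0,0],[0,0,0],-0.5]]' 30
```

```text
time_s: 10.52
ee_pos: [0.4629, 0.147, 0.0459]
ee_rot: [[-0.105, 0.994, 0.001], [0.994, 0.105, 0.0], [0.0, 0.001, -1.0]]
contact_force: [-1.6, -0.8, 9.5]
width: 0.038
grip_force: 30.0
```

```bash
python3 -m inch '[[[0,0,-15],[0,0,0],-0.5],[[0,0,-20],[0,0,0],-0.5],[[0,0,-40],[0,0,0],-0.5],[[0,0,-50],[0,0,0],-0.5],[[0,0,-25],[0,0,0],-0.5],[[0,0,0],[0,0,0],-0.5],[[0,0,0],[0,0,0],-0.5]]' 30
cat > fin.py <<'E'
from h import *
w=grab('wrist'); R=cv2.Rodrigues(np.array(w['rvec'],float))[0]; p=-R.T@np.array(w['tvec']).ravel()
s=r.observe(); E=np.array(s['ee_rot']); print('wristcam in tool',(E.T@(p-s['ee_pos'])).round(3),'dir',(E.T@R[2]).round(3))
def axes(az,tilt=20):
    a,t=np.radians([az,tilt]); x=np.array([np.cos(a)*np.cos(t),np.sin(a)*np.cos(t),np.sin(t)]); y=np.cross([0,0,1],x);y/=np.linalg.norm(y); return np.c_[x,y,np.cross(x,y)]
A=axes(55); lens=np.array([.580,.4493,.2288]); focus=lens-.11*A[:,0]
R=np.c_[A[:,0],-A[:,1],-A[:,2]]
tcp=focus-R@np.array([-.0006,0,-.0111])
print('tcp target',tcp.round(4),R.round(3)); need(tcp,R); need(tcp-.06*A[:,0],R)
E
python3 fin.py
```

```text
time_s: 11.4
ee_pos: [0.462, 0.1468, 0.1947]
ee_rot: [[-0.105, 0.994, -0.001], [0.994, 0.105, -0.0], [-0.0, -0.001, -1.0]]
contact_force: [-0.3, 0.2, -1.6]
width: 0.0379
grip_force: 30.0
wristcam in tool [ 0.075 -0.001 -0.171] dir [-0.268  0.002  0.964]
tcp target [0.5232 0.3682 0.181 ] [[ 0.539  0.819  0.196]
 [ 0.77  -0.574  0.28 ]
 [ 0.342 -0.    -0.94 ]]
t 11.45 q [10.6 18.5 97.8  0.  63.9  4.5] turn rad (tool) [-0.1265  0.3347  0.7082] shift after turn mm [198.9 -76.8  86.7]
t 11.45 q [10.6 18.5 97.8  0.  63.9  4.5] turn rad (tool) [-0.1265  0.3347  0.7082] shift after turn mm [138.9 -76.8  86.7]
```

```bash
python3 -m inch '[[[0,0,0],[-0.0253,0.0669,0.1416],-0.5],[[0,0,0],[-0.0253,0.0669,0.1416],-0.5],[[0,0,0],[-0.0253,0.0669,0.1416],-0.5],[[0,0,0],[-0.0253,0.0669,0.1416],-0.5],[[0,0,0],[-0.0253,0.0669,0.1416],-0.5],[[28,-15,17],[0,0,0],-0.5],[[28,-15,17],[0,0,0],-0.5],[[28,-15,17],[0,0,0],-0.5],[[28,-16,18],[0,0,0],-0.5],[[27,-16,18],[0,0,0],-0.5],[[0,0,0],[0,0,0],-0.5],[[0,0,0],[0,0,0],-0.5],[[0,0,0],[0,0,0],-0.5]]' 30
python3 fin.py
python3 - <<'E'
from h import *
w=load('wrist'); s=grab('scene'); t=grab('top')
a=cv2.resize(s['color'][70:210,230:370],(400,400),interpolation=cv2.INTER_CUBIC); b=cv2.resize(t['color'][140:280,150:290],(400,400),interpolation=cv2.INTER_CUBIC)
o=np.zeros((600,800,3),np.uint8); o[:400,:400]=a;o[:400,400:]=b; o[400:,:320]=cv2.resize(w['color'],(320,200)); cv2.imwrite('pics/pre.png',o[:,:,::-1])
E
```

```text
time_s: 13.08
ee_pos: [0.4914, 0.3216, 0.161]
ee_rot: [[0.539, 0.819, 0.197], [0.769, -0.574, 0.28], [0.342, 0.001, -0.94]]
contact_force: [0.7, -0.2, -0.4]
width: 0.038
grip_force: 30.0
wristcam in tool [ 0.074 -0.    -0.171] dir [-0.267  0.     0.964]
tcp target [0.5232 0.3682 0.181 ] [[ 0.539  0.819  0.196]
 [ 0.77  -0.574  0.28 ]
 [ 0.342 -0.    -0.94 ]]
t 13.125 q [ 20.7  22.2 102.7  17.5  39.6  43.7] turn rad (tool) [ 0.0014 -0.0008 -0.0003] shift after turn mm [59.7 -0.8  0.7]
t 13.125 q [ 20.7  22.2 102.7  17.5  39.6  43.7] turn rad (tool) [ 0.0014 -0.0008 -0.0003] shift after turn mm [-0.3 -0.8  0.7]
```

View pics/pre.png

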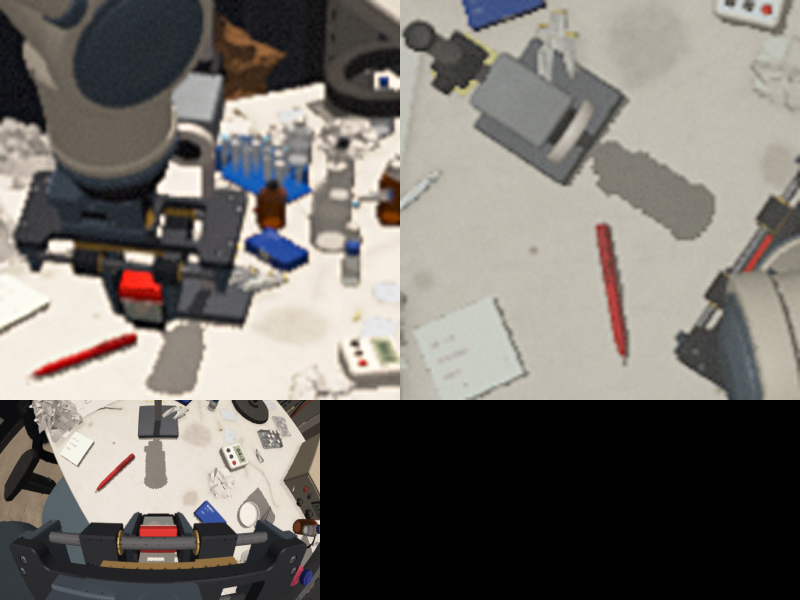

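The failed relay is gripped, cap up, 17 cm in front of the lens. In the wrist view (full-size about (314,40)) the post and foot line up with the relay. I'll refine the lens pose with averaged frames and the foot before the final approach.

```bash
cat > m5.py <<'E'
from h import *
from scipy.optimize import least_squares
exec(open('m3.py').read().split("A=axes")[0].replace("print(","(lambda *a:0)("))
t=load('top'); ds=[]
for i in range(4):
    ds.append(grab('top')['depth'])
t['depth']=np.median(ds,0); col=np.array(t['color']).astype(int); W=pts(t)
L0=np.array([.58,.4493,.2288]); 
L=(W-L0)@axes(55)
m=(abs(L[...,1])<.04)&(abs(L[...,2])<.04)&(L[...,0]>-.02)&(L[...,0]<.1)
D=W[m]; C=col[m]; dt=S[:,:3]
def fit(D,fix,x):
    f=least_squares(lambda p:sd(np.r_[p,fix],D),x,loss='soft_l1',f_scale=.0015,x_scale=[.01,.01,.01,5]); return f.x
x0=np.r_[L0,55]
LL=(dt-L0)@axes(55); k=(LL[:,0]<.085)&(LL[:,0]>-.02)&(abs(LL[:,1])<.04)&(abs(LL[:,2])<.04)
for th in(.006,.01,.014,-.004):
  for n,Q in(('top',D[L[m][:,0]<.085]),('scene',dt[k])):
    x=fit(Q,th,x0); print(n,th,x.round(4),np.mean(abs(sd(np.r_[x,th],Q))).round(5))
w=(C.min(1)>150)&(L[m][:,0]<.03); print('ring white top',np.percentile(L[m][w],[5,50,95],axis=0).round(4),w.sum())
g=(L[m][:,2]>.018)&(~w)&(L[m][:,0]>.015)&(L[m][:,0]<.09); P=D[g]; o=P.mean(0);n=np.linalg.svd(P-o)[2][2];n*=np.sign(n[2]); print('top plane tilt',np.degrees(np.arccos(n[2])),'az',np.degrees(np.arctan2(-n[1],-n[0])),g.sum())
b=cv2.minAreaRect((L[m][g][:,:2]*1000).astype(np.float32)); print('rect',b)
f=(W[...,2]>.004)&(W[...,2]<.04)&(np.hypot(W[...,0]-.64,W[...,1]-.5)<.12)&(col.max(2)<95)
P=W[f]; print('foot top',len(P),cv2.minAreaRect((P[:,:2]*1000).astype(np.float32)),np.median(P[:,2]))
# foot in wrist
w=load('wrist'); fp=200/np.radians(w['fov_y']/2); print('f eq',fp, 200/np.tan(np.radians(w['fov_y']/2)))
h,wd=w['depth'].shape; v,u=np.mgrid[:h,:wd]; dx=u-w['cx'];dy=v-w['cy']; rr=np.hypot(dx,dy)+1e-9
ff=200/np.tan(np.radians(w['fov_y']/2)); th=rr/ff; d=w['depth']; q=np.tan(th)/rr*d; Pc=np.stack([dx*q,dy*q,d],-1)
Ww=(Pc-np.array(w['tvec']).ravel())@cv2.Rodrigues(np.array(w['rvec'],float))[0]
wc=w['color'].astype(int)
f=(d>0)&(Ww[...,2]>.006)&(Ww[...,2]<.03)&(np.hypot(Ww[...,0]-.64,Ww[...,1]-.5)<.1)&(wc.max(2)<95); f=cv2.morphologyEx(f.astype(np.uint8),cv2.MORPH_OPEN,np.ones((3,3)))>0
P=Ww[f]; print('foot wrist',len(P),cv2.minAreaRect((P[:,:2]*1000).astype(np.float32)),np.median(P[:,2]))
E
python3 m5.py
```

```text
top 0.006 [ 0.5835  0.4539  0.231  54.9503] 0.00147
scene 0.006 [ 0.58    0.4493  0.2285 54.861 ] 0.00139
top 0.01 [ 0.5828  0.4532  0.2307 54.6552] 0.00149
scene 0.01 [ 0.5799  0.4494  0.2284 54.6802] 0.00139
top 0.014 [ 0.5788  0.4476  0.2281 54.7007] 0.00151
scene 0.014 [ 0.58    0.4494  0.2284 54.7677] 0.0014
top -0.004 [ 0.5869  0.4584  0.2332 55.2256] 0.00124
scene -0.004 [ 0.5807  0.4493  0.2287 55.5218] 0.00138
ring white top [[ 0.006  -0.0149  0.0199]
 [ 0.0098  0.001   0.0248]
 [ 0.0125  0.0167  0.0279]] 63
top plane tilt 19.580113154427146 az 55.183508744993915 681
rect ((54.55335235595703, -0.3016204833984375), (68.95519256591797, 46.0106201171875), 0.6510295867919922)
foot top 147 ((651.2727661132812, 541.994384765625), (162.53126525878906, 116.0041275024414), 39.0405387878418) 0.012212962509987425
f eq 348.7984038502186 309.70691628693146
foot wrist 2496 ((653.7813110351562, 527.1522216796875), (125.02959442138672, 129.0276336669922), 55.83701705932617) 0.013767991335092636
```

```bash
cat >> m5.py <<'E'
print('-----')
LW=L; rad=np.hypot(LW[...,1],LW[...,2])
i=(abs(LW[...,1])<.012)&(LW[...,2]>.005)&(LW[...,2]<.04)&(LW[...,0]>-.03)&(LW[...,0]<.13)
A_=np.c_[LW[i]*1000,col[i].mean(1)]; A_=A_[A_[:,0].argsort()]
for lo in range(-20,120,4):
    q=A_[(A_[:,0]>=lo)&(A_[:,0]<lo+4)]
    if len(q): print(lo,len(q),'z',q[:,2].mean().round(1),'col',q[:,3].mean().round(0))
M=pts(load('scene')) ; LS=(S[:,:3]-L0)@axes(55)*1000; cs=S[:,5:].mean(1)
r_=np.hypot(LS[:,1],LS[:,2])
for n,k in(('ring white',(cs>150)&(r_<29)&(r_>14)),('front dark',(r_<11))):
    print('scene',n,k.sum(),np.percentile(LS[k][:,0],[5,25,50,75,95]).round(1),'y,z mid',np.median(LS[k][:,1:],axis=0).round(1), LS[k].min(0).round(1),LS[k].max(0).round(1))
E
python3 m5.py | sed -n '/-----/,$p'
```

```text
-----
0 5 z 25.1 col 121.0
4 22 z 26.2 col 163.0
8 23 z 26.2 col 187.0
12 27 z 16.7 col 109.0
16 18 z 14.7 col 54.0
20 23 z 22.2 col 96.0
24 22 z 23.5 col 132.0
28 23 z 23.5 col 132.0
32 23 z 23.5 col 133.0
36 22 z 23.8 col 133.0
40 23 z 23.8 col 133.0
44 24 z 23.3 col 133.0
48 23 z 23.5 col 134.0
52 24 z 23.5 col 136.0
56 23 z 23.2 col 137.0
60 23 z 22.7 col 137.0
64 23 z 23.8 col 137.0
68 25 z 23.8 col 137.0
72 23 z 23.7 col 137.0
76 24 z 22.9 col 138.0
80 13 z 20.7 col 126.0
84 1 z 14.5 col 106.0
88 23 z 17.0 col 69.0
92 25 z 17.3 col 57.0
96 24 z 17.4 col 58.0
100 24 z 17.9 col 58.0
104 25 z 19.5 col 68.0
108 24 z 25.9 col 74.0
112 16 z 25.2 col 70.0
116 4 z 15.7 col 89.0
scene ring white 255 [ 0.3 19.4 39.5 58.5 72.5] y,z mid [-0.1 22.4] [ -4.4 -24.  -24.2] [77.8 26.7 28.4]
scene front dark 37 [-3.  -1.  -0.4  0.8  2.1] y,z mid [-0.3  1. ] [ -3.9 -10.8  -8.5] [ 3.4  9.2 10.5]
```

```bash
python3 -m inch '[[[20,-0.5,0.2],[0,0,0],-0.5],[[20,0,0],[0,0,0],-0.5],[[15,0,0],[0,0,0],-0.5],[[5.7,0,0],[0,0,0],-0.5],[[0,0,0],[0,0,0],-0.5],[[0,0,0],[0,0,0],-0.5],[[0,0,0],[0,0,0],-0.5],[[0,0,0],[0,0,0],-0.5]]' 30
python3 fin.py
python3 - <<'E'
from h import *
exec(open('fin.py').read().split('def axes')[1].join(['def axes','']).split('R=np.c_')[0])
lens=lens+A@np.array([.001,-.0003,.0005]); focus=lens-.11*A[:,0]
s=grab('scene'); t=grab('top')
for n,c in (('scene',s),('top',t)):
    L=(pts(c)-focus)@A*1000; col=c['color'].astype(int)
    red=(col[...,0]-col[...,1]>80)&(np.abs(L).max(2)<45)
    print(n,red.sum(),np.percentile(L[red],[2,50,98],axis=0).round(1).tolist() if red.sum() else '')
    b=(np.abs(L[...,1])<17)&(abs(L[...,2])<30)&(abs(L[...,0])<30); print(' body',b.sum(),np.percentile(L[b],[2,25,50,98],axis=0).round(1).tolist() if b.sum() else '')
u,v=map(int,proj(s,focus)); a=cv2.resize(s['color'][v-60:v+60,u-70:u+70],None,fx=4,fy=4,interpolation=cv2.INTER_CUBIC); cv2.imwrite('pics/fin.png',a[:,:,::-1])
E
```

```text
time_s: 14.62
ee_pos: [0.5237, 0.3693, 0.1818]
ee_rot: [[0.538, 0.819, 0.198], [0.77, -0.574, 0.28], [0.343, 0.001, -0.939]]
contact_force: [-0.1, -0.3, 0.1]
width: 0.0376
grip_force: 30.0
wristcam in tool [ 0.074 -0.    -0.171] dir [-0.267  0.001  0.964]
tcp target [0.5232 0.3682 0.181 ] [[ 0.539  0.819  0.196]
 [ 0.77  -0.574  0.28 ]
 [ 0.342 -0.    -0.94 ]]
t 14.675 q [24.3 24.2 94.5 14.3 44.8 50.6] turn rad (tool) [ 0.0012 -0.0009  0.0004] shift after turn mm [-1.5  0.2  0.4]
t 14.675 q [24.3 24.2 94.5 14.3 44.8 50.6] turn rad (tool) [ 0.0012 -0.0009  0.0004] shift after turn mm [-61.5   0.2   0.4]
scene 121 [[-17.8, -16.5, 18.2], [-7.2, 3.8, 22.9], [9.6, 19.4, 27.4]]
 body 240 [[-19.2, -15.8, -29.1], [-16.8, -6.9, -3.5], [-15.7, 1.4, 14.5], [8.2, 16.7, 26.0]]
top 0 
 body 2 [[13.6, -16.7, 2.9], [13.7, -16.4, 4.8], [13.8, -16.1, 6.8], [14.0, -15.5, 10.7]]
```

View pics/fin.png

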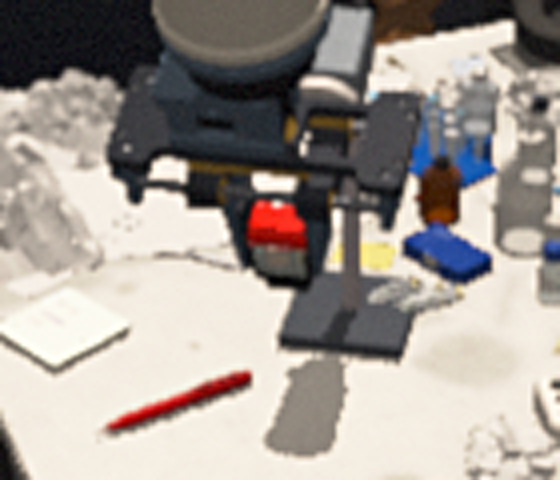

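```bash
python3 -m inch '[[[0.5,0,0],[0,0,0],-0.5],[[0,0,0],[0,0,0],-0.5],[[0,0,0],[0,0,0],-0.5],[[0,0,0],[0,0,0],-0.5],[[0,0,0],[0,0,0],-0.5],[[0,0,0],[0,0,0],-0.5]]' 30 && python3 -c "
from workcell import r
import numpy as np
print(np.round(r.observe()['joint_vel'],2)); print(r.job_done())"
```

```text
time_s: 15.52
ee_pos: [0.5241, 0.3699, 0.1821]
ee_rot: [[0.538, 0.819, 0.198], [0.77, -0.573, 0.28], [0.343, 0.001, -0.939]]
contact_force: [0.0, 0.7, -1.3]
width: 0.038
grip_force: 30.0
[-0.02  0.04  0.02 -0.02 -0.08  0.01]
the job is handed in; nothing more can be done
None
```

The job is handed in at 15.5 s: the spare is fully seated in the empty socket and released, and the failed relay is held still at the focus point, cap up and window facing the lens, an estimated 1–2 mm off by the camera measurements; no verdict came back.

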